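# Switch the lobby to evening light

## Task

The day-light key (white) is down on the hotel's light switch unit. Press the amber evening key all the way down so that it stays down and the white key pops up, without pressing the green key or pushing the service bell about.

Things in the scene. Friction and masses are not known exactly. Their poses are not given: they have to be found in the camera images.
- amber_top (a point): Centre of the top face of the amber-orange key, the one to press. Cap 48 mm (its x) by 34 mm (its y, along the row of keys), flat; moves straight down. Up now: top 79 mm above the counter. Travel 18 mm to the stop; spring about 1 N, up to 4 N with the latch, more only at the stop. Pressed 14 mm or more it latches and, let go, stays 13 mm down (top at 66 mm) while the key that was down springs up.
- white_top (a point): Centre of the top face of the white key, same size and behaviour. Starts latched down, top 66 mm above the counter; 79 mm once it has sprung up. The three keys (amber, white, green) stand in a row in any order, 50 mm apart centre to centre, on a mahogany switch unit (110 x 180 mm, 55 mm high) that stands fixed on the counter, turned up to 23 degrees.
- green_top (a point): Centre of the top face of the green key, same size and behaviour. Starts up (top 79 mm above the counter) and is not to be pressed.
- bell: Loose chrome service bell on a black base, 84 mm across, 56 mm high, beside one end of the switch unit; origin at the centre of its underside, z up. A green glass ashtray stands at the other end; a pewter card holder and a brass room key lie beyond the unit. All are lower than the keys.

How it is judged:
By the outcome, as a careful person would: the job done as asked, in the order asked, and still so for the second after the job is handed in, with the robot touching nothing.
It also fails if it takes over 32 s, if anything falls off the work surface, if the arm or the gripper's body presses on something with over 40 N, if the wrist force passes 120 N, or if a joint passes its speed limit or range.

## Robot

A 6-joint arm with a two-finger parallel gripper is mounted at the origin on the work surface. World frame = base frame: x ahead of the robot, y to its left, z up, the work surface at z = 0. Lengths are in m, angles in rad, forces in N, time in s.
With the tool pointing down it reaches from about 0.375 to 0.9 m from the base axis. Payload 3.1 kg.
Tool frame: the origin (TCP) lies at the very end of the fingers, on their centre line; the grasp point (between the pads) lies 19 mm behind it; z points along the fingers, y is the line along which they close (so a half turn about z gives the same grasp; the last joint's range is limited). The gripper opens to 87 mm and grips with 3 to 60 N. Pads are 19 mm wide; open, the fingers measure 117 mm over their backs; the gripper's body (75 mm by 190 mm) begins 51 mm behind the grasp point.
Start: joints at [1.091, 0.527, 1.433, -0, 1.181, -0.178], TCP at [0.186, 0.597, 0.223] pointing down, gripper open.
Joint ranges: [-3.08, 3.08], [-0.75, 2.2], [0.22, 2.44], [-1.43, 4.57], [0, 2.65], [-2.85, 2.85]. Speed limits (rad/s): [2.79, 2.79, 3.14, 3.14, 3.14, 3.14].

## Interface

Orientations are given as a rotation vector (axis times angle).
In Python, from plant import manip, viewer, job, nets gives the robot as it stands.
- The arm moves only by the tool step_arm, never from a script. Its argument "series" is a list of rows, each a list of 5 numbers: the shift along the tool's x, y, z in mm, then the turn about the tool's z in rad, then the opening, from 0 (shut) to 1 (fully open). A call has 1 to 20 rows; each row is the pose to reach, as a shift and turn from the pose commanded when the call began, along the tool's axes at that moment; what a row does not reach only later rows make up. A row lasts 1/12 s, in which the tool goes at most 41.7 mm and 7.16 degrees, less where a joint would pass 70% of its speed; a pose out of reach is approached as far as the arm can. A call with a gripper value outside its range is refused whole. The fingers move at their own pace and stop on an object; "newtons" is the grip in N (left out, the last holds). Time passes only in rows, so rows that repeat a pose let the fingers close. It gives the time, the measured TCP pose, the force, the opening and the grip force at its end, in the units of the state.
- manip.state(): the state, without advancing time (a new reading comes with each control period).
- viewer.grab_frame(name): name is "scene" or "top" or "wrist"; returns the picture (420x560x3 uint8, red, green, blue); there is no depth.
- viewer.get_calibration(name): a dict with "mtx" (3x3 intrinsics, pixels), "origin" and "orientation" of the camera in the world. Camera axes: x right, y up, looking along -z (the intrinsics and any distortion apply to the point x, -y, -z); pixel columns grow to the right and rows downward; lengths in m; the calibration is good to about 2 mm. A picture is of the moment at which its call begins: read the wrist's pose just before it. get_calibration takes no time and is no camera call; for the wrist camera it gives the pose at the moment of the call.
- job.job_done(): hands the job in; it is judged then, once.
Trained networks look in the newest picture that a camera, given by its name, has taken for a name from the list of things; names that differ only in an ending like _2 or _b are one class to them, and where a whole thing is asked for, a point or a joint stands for the part that bears it (a point fixed in the world has none). Each returns a list of dicts, best first, with "p" (0 to 1); they miss things now and then, are a little off and sometimes report something else, mostly with a low value. They report only what shows in the picture. A call takes as long as a camera call.
- nets.boxes_of(camera, label): "point" ([x, y, z] in m, in world coordinates, good to about 4 mm: the middle of the surface that is visible of it).
The state is a dict: "time_s": time; "joint_pos": joint angles; "dq": joint speeds; "tau": joint torques, N m; "tcp_pos": TCP position; "orientation": TCP orientation; "force": force on the tool from outside, world axes, zero at the start; "wrist_torque": the same for the moment, N m; "gripper_width": opening from 0.0 (shut) to 1.0 (fully open); "finger_force": force on a finger pad.
Only numpy, scipy, OpenCV 4.12 (cv2) and the standard library are available. Lean on these libraries where they do the work, as an engineer would, in place of code of your own. Each camera call takes 0.05 s, during which the arm holds its last target. There are 200 camera calls.

## Working session

There is one attempt and no reset: what is moved stays moved. The work goes in short steps, Python scripts to look and compute and a tool call to move; the robot and the scene stay as the last step left them, time stands still between calls to the robot, and variables do not carry over. Pictures are saved under pics/ and viewed, at most 10 in all, crops included, and the job is handed in when it is done.

Besides the shell and the picture viewer there is one more tool, called as name([rows], argument=value, ...), one row to a line, values as JSON. step_arm: Moves the arm, as the interface text tells. Its arguments: {"type":"object","properties":{"series":{"type":"array","items":{"type":"array","items":{"type":"number"}}},"newtons":{"type":"number"}},"required":["series"]}

```bash
mkdir -p pics; cat > h.py <<'E'
import numpy as np,cv2
from plant import manip,viewer,job,nets
from scipy.spatial.transform import Rotation as R
def snap(c,f):
    im=viewer.grab_frame(c); cv2.imwrite('pics/'+f,cv2.cvtColor(im,cv2.COLOR_RGB2BGR)); return im
E
python3 - <<'E'
from h import *
s=manip.state(); print(s['time_s'],s['tcp_pos'],s['orientation'],s['force'])
a=snap('scene','s1.png');b=snap('top','t1.png')
cv2.imwrite('pics/st1.png',cv2.resize(cv2.cvtColor(np.hstack([b]),cv2.COLOR_RGB2BGR),(800,600)))
for c in('top','scene'):
  k=viewer.get_calibration(c);print(c,k)
  for n in('amber_top','white_top','green_top','bell'):print(n,[(np.round(d['point'],3),round(d['p'],2)) for d in nets.boxes_of(c,n)[:3]])
E
```

```text
0.0 [0.18541484 0.59611131 0.22158362] [-0.47218025 -3.1052038   0.00317967] [-0.51332516  0.17488704 -0.47231734]
top {'mtx': array([[445.94183572,   0.        , 278.54208089],
       [  0.        , 445.94183572, 214.68599783],
       [  0.        ,   0.        ,   1.        ]]), 'origin': array([0.39579923, 0.04737559, 0.97682794]), 'orientation': array([ 0.17237142, -0.18903339, -1.6638316 ])}
amber_top [(array([0.583, 0.106, 0.079]), 0.65)]
white_top [(array([0.594, 0.06 , 0.066]), 0.73)]
green_top [(array([0.574, 0.156, 0.079]), 0.61)]
bell [(array([0.549, 0.276, 0.034]), 0.92)]
scene {'mtx': array([[399.76430082,   0.        , 275.43067678],
       [  0.        , 399.76430082, 206.65712386],
       [  0.        ,   0.        ,   1.        ]]), 'origin': array([0.86100523, 0.40892628, 0.73975419]), 'orientation': array([0.23632299, 0.71412484, 2.42962372])}
amber_top [(array([0.588, 0.108, 0.08 ]), 0.75)]
white_top [(array([0.596, 0.064, 0.065]), 0.79)]
green_top [(array([0.577, 0.161, 0.083]), 0.91)]
bell [(array([0.562, 0.292, 0.032]), 0.85)]
```

View pics/st1.png

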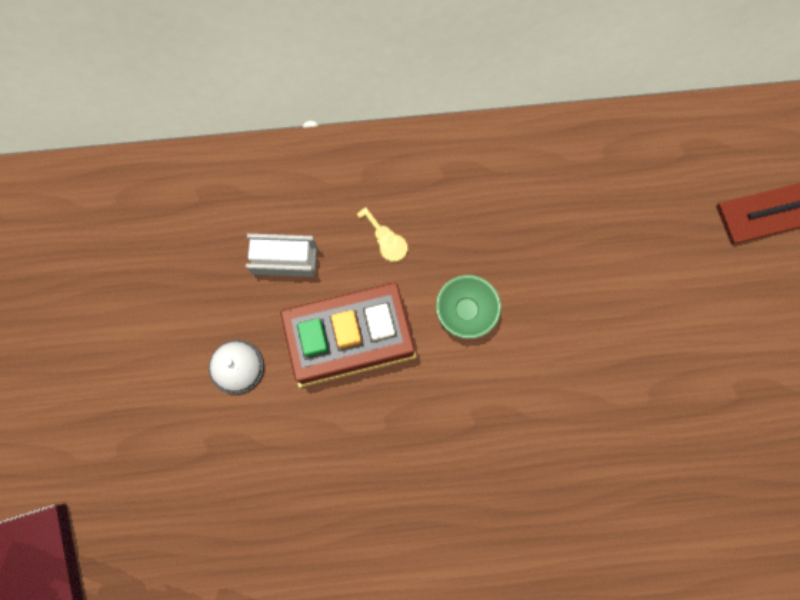

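View pics/s1.png

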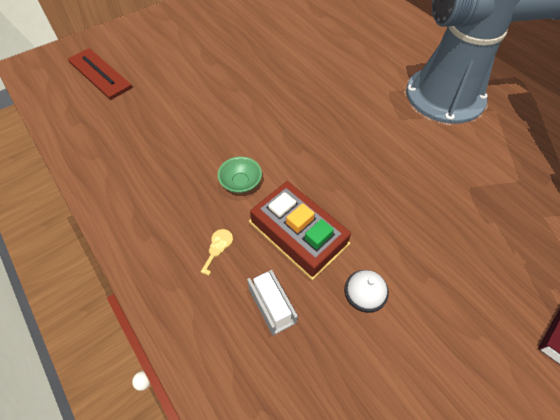

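The two views agree to about 5 mm. In the top view, scaled to 800 px, green is at (312,338), amber at (346,329) and white at (380,322). The bell is at (236,367), clear to the left, and the scene view shows the same order. Next I work out the approach to a point 60 mm above amber, with the fingers shut and the pad width along the row.

```bash
cat >> h.py <<'E'
def plan(p,az):
    s=manip.state(); r=R.from_rotvec(s['orientation']); M=r.as_matrix()
    d=M.T@(np.array(p)-s['tcp_pos'])*1000
    cur=np.arctan2(M[1,1],M[0,1]); t=-(np.radians(az)-cur); t=(t+np.pi/2)%np.pi-np.pi/2
    print('t',s['time_s'],'tcp',np.round(s['tcp_pos'],4),'tilt',np.round(M[:,2],3),'shift',np.round(d,1),'turn',round(t,3),'az',np.degrees(cur),'q',np.round(s['joint_pos'],2),'F',np.round(s['force'],1),'w',s['gripper_width'])
E
python3 - <<'E'
from h import *
plan([.586,.107,.140],11)
E
```

```text
t 0.5 tcp [0.1857 0.5967 0.2225] tilt [-0. -0. -1.] shift [-527.7 -348.6   82.5] turn 1.077 az 72.70814889332259 q [ 1.09  0.53  1.43 -0.    1.18 -0.18] F [ 0.8 -0.3  0.4] w 1.0005645953385296
```

step_arm([
  [-528,-349,82,1.077,0],
  [-528,-349,82,1.077,0],
  [-528,-349,82,1.077,0],
  [-528,-349,82,1.077,0],
  [-528,-349,82,1.077,0],
  [-528,-349,82,1.077,0],
  [-528,-349,82,1.077,0],
  [-528,-349,82,1.077,0],
  [-528,-349,82,1.077,0],
  [-528,-349,82,1.077,0],
  [-528,-349,82,1.077,0],
  [-528,-349,82,1.077,0],
  [-528,-349,82,1.077,0],
  [-528,-349,82,1.077,0],
  [-528,-349,82,1.077,0],
  [-528,-349,82,1.077,0],
  [-528,-349,82,1.077,0],
  [-528,-349,82,1.077,0],
  [-528,-349,82,1.077,0],
  [-528,-349,82,1.077,0],
], newtons=10)

```text
time_s: 2.17
tcp_pos: [0.5847, 0.1082, 0.1407]
orientation: [-1.995, -2.425, 0.001]
force: [-1.1, -0.4, 0.5]
gripper_width: 0.007
finger_force: 0.0
```

```bash
python3 - <<'E'
from h import *
snap('wrist','w1.png'); k=viewer.get_calibration('wrist');print(k)
for n in('amber_top','white_top','green_top'):print(n,[(np.round(d['point'],4),round(d['p'],2)) for d in nets.boxes_of('wrist',n)[:2]])
plan([.586,.107,.140],11)
E
```

```text
{'mtx': array([[355.75154794,   0.        , 275.873986  ],
       [  0.        , 355.75154794, 207.46457163],
       [  0.        ,   0.        ,   1.        ]]), 'origin': array([0.57115222, 0.17800107, 0.30420134]), 'orientation': array([-0.2640226 , -0.02498071,  0.19350647])}
amber_top [(array([0.5831, 0.1108, 0.0828]), 0.85)]
white_top []
green_top [(array([0.5713, 0.1523, 0.0784]), 0.58)]
t 2.3667 tcp [0.5855 0.1077 0.1409] tilt [ 0.  0. -1.] shift [-0.8  0.3  0.9] turn 0.002 az 11.101786531767791 q [-0.01  0.59  1.58  0.    0.97 -0.2 ] F [-0.3  0.8 -0. ] w 0.004393412313745027
```

View pics/w1.png

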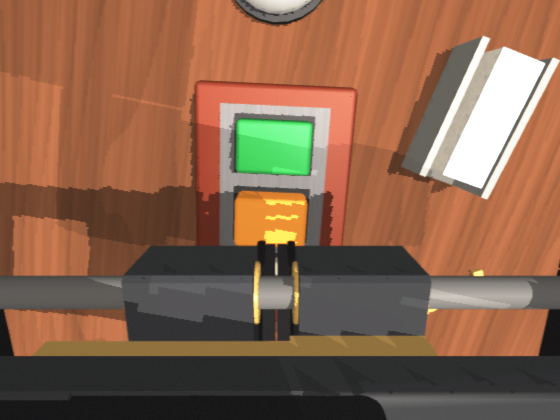

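The wrist view shows green with its cap corners near (236,118) and (313,175). Amber's far edge runs along row 192, from col 236 to 307, and the shut fingers are centred over it. I project the edges onto z = 79 mm as a check.

```bash
python3 - <<'E'
from h import *
k=viewer.get_calibration('wrist');K=k['mtx'];M=R.from_rotvec(k['orientation']).as_matrix()
im=cv2.imread('pics/w1.png');hsv=cv2.cvtColor(im,cv2.COLOR_BGR2HSV)
def w(u,v,z=.079):
    d=M@np.array([(u-K[0,2])/K[0,0],-(v-K[1,2])/K[1,1],-1]);return k['origin']+d*(z-k['origin'][2])/d[2]
for p in [(237,118),(312,120),(313,175),(236,170),(236,192),(307,193)]:print(p,np.round(w(*p),4))
m=cv2.inRange(hsv,(50,120,170),(80,255,255));n,l,st,c=cv2.connectedComponentsWithStats(m);i=1+st[1:,4].argmax()
g=w(*c[i]);print('green',st[i],g,cv2.minAreaRect(np.argwhere(l==i)[:,::-1].astype(np.float32)))
for a in(8,11,14):t=np.radians(a);print(a,g+.05*np.array([np.sin(t),-np.cos(t),0]))
E
```

```text
(237, 118) [0.5491 0.1688 0.079 ]
(312, 120) [0.5945 0.1766 0.079 ]
(313, 175) [0.6026 0.1433 0.079 ]
(236, 170) [0.5537 0.137  0.079 ]
(236, 192) [0.5561 0.1228 0.079 ]
(307, 193) [0.6014 0.131  0.079 ]
green [ 237  120   75   55 3769] [0.57448757 0.15616848 0.079     ] ((273.2070007324219, 146.8603515625), (74.80655670166016, 52.43450164794922), 2.862405300140381)
8 [0.58144622 0.10665508 0.079     ]
11 [0.58402802 0.10708712 0.079     ]
14 [0.58658366 0.10765369 0.079     ]
```

Amber comes out at (0.584, 0.108), which agrees with the other views, and the TCP is within 2 mm of it. I press about 16.5 mm, then lift.

step_arm([
  [0,1,20,0,0],
  [0,1,40,0,0],
  [0,1,55,0,0],
  [0,1,60,0,0],
  [0,1,64,0,0],
  [0,1,68,0,0],
  [0,1,71,0,0],
  [0,1,74,0,0],
  [0,1,76,0,0],
  [0,1,78,0,0],
  [0,1,78,0,0],
  [0,1,78,0,0],
])

```text
time_s: 3.37
tcp_pos: [0.5877, 0.1069, 0.0628]
orientation: [1.998, 2.423, 0.002]
force: [0.0, 1.6, 1.7]
gripper_width: 0.006
finger_force: 0.8
```

step_arm([
  [0,0,-3,0,0],
  [0,0,-8,0,0],
  [0,0,-15,0,0],
  [0,0,-40,0,0],
  [0,0,-78,0,0],
  [0,0,-110,0,0],
  [0,0,-140,0,0],
  [0,0,-140,0,0],
  [0,0,-140,0,0],
])

```text
time_s: 4.12
tcp_pos: [0.5885, 0.1066, 0.2054]
orientation: [1.995, 2.421, 0.005]
force: [-0.3, -0.0, -0.9]
gripper_width: 0.003
finger_force: 0.0
```

```bash
python3 - <<'E'
from h import *
a=snap('scene','s2.png');snap('wrist','w2.png');snap('top','t2.png')
o=cv2.imread('pics/s1.png');b=cv2.imread('pics/s2.png');w=cv2.imread('pics/w2.png')
f=lambda x:cv2.resize(x[170:290,240:360],(400,400),interpolation=cv2.INTER_CUBIC)
cv2.imwrite('pics/cmp.png',np.hstack([f(o),f(b)]))
for c in('scene','wrist','top'):
  for n in('amber_top','white_top','green_top','bell'):print(c,n,[(np.round(d['point'],3),round(d['p'],2)) for d in nets.boxes_of(c,n)[:1]])
print(manip.state()['time_s'],manip.state()['tcp_pos'])
E
```

```text
scene amber_top [(array([0.586, 0.106, 0.068]), 0.8)]
scene white_top [(array([0.597, 0.065, 0.075]), 0.87)]
scene green_top [(array([0.578, 0.16 , 0.081]), 0.79)]
scene bell [(array([0.56 , 0.292, 0.029]), 0.87)]
wrist amber_top [(array([0.581, 0.108, 0.067]), 0.56)]
wrist white_top [(array([0.587, 0.073, 0.077]), 0.62)]
wrist green_top [(array([0.574, 0.155, 0.075]), 0.6)]
wrist bell [(array([0.558, 0.255, 0.018]), 0.88)]
top amber_top []
top white_top [(array([0.587, 0.048, 0.08 ]), 0.51)]
top green_top [(array([0.59 , 0.048, 0.077]), 0.33)]
top bell []
4.8667 [0.58710719 0.10676582 0.20249556]
```

View pics/cmp.png

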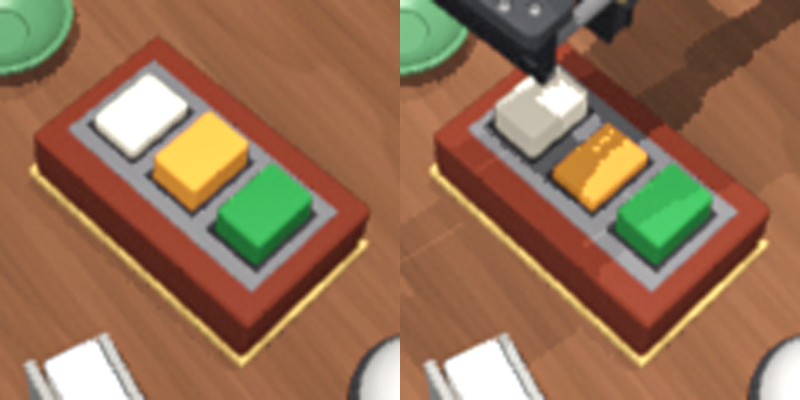

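View pics/s2.png

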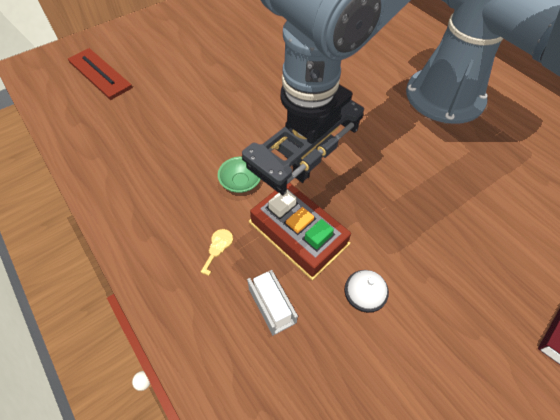

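The comparison crop shows amber low (right half, around (600,170)), white risen with its side showing (around (540,110)), and green still up. In the scene view the bell is unmoved at (367,290), and the tool is well clear of the unit.

```bash
python3 -c "
from plant import job;print(job.job_done())"
```

```text
the job is handed in; nothing more can be done
None
```

The amber key is pressed and latched down, the white key has popped up, the green key and the bell were left alone, and the job is handed in at about 5 s on the robot's clock.

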